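Close the nest box's port with its bayonet cover

ROBOT

A 7-joint arm with a two-finger parallel gripper is mounted at the origin on the work surface. World frame = base frame: x ahead of the robot, y to its left, z up, the work surface at z = 0. Lengths are in m, angles in rad, forces in N, time in s.
With the tool pointing down it reaches from about 0.4 to 0.85 m from the base axis. Payload 4.5 kg.
Tool frame: the origin (TCP) lies where the fingers leave the gripper's body, on its centre line; the fingertips stand 64 mm ahead of it and the grasp point (between the pads) lies 45 mm ahead of it; z points along the fingers, y is the direction in which the jaws open and shut (so a half turn about z gives the same grasp; the last joint's range is limited). The gripper opens to 88 mm and grips with 3 to 60 N. Pads are 18 mm wide; open, the fingers measure 123 mm over their backs; the gripper's body (75 mm by 187 mm) begins 45 mm behind the grasp point.
Start: joints at [1.352, 0.689, -0.195, 1.565, 0.157, 0.902, -0.215], TCP at [0.156, -0.605, 0.303] pointing down, gripper open.
Joint ranges: [-3.01, 3.01], [-0.46, 2.08], [-1.47, 1.51], [0.13, 2.56], [-1, 4.14], [0.04, 2.09], [-2.66, 2.66]. Speed limits (rad/s): [2.57, 2.57, 3.14, 3.14, 3.14, 3.14, 3.14].

INTERFACE

Orientations are given as a unit quaternion [x, y, z, w].
In Python, from plant import monitor, snapshot, workorder, finder gives the robot as it stands.
- The arm moves only by the tool carry_out, never from a script. Its argument "motion" is one flat list of numbers, 6 for each row, row after row: the shift along the tool's x, y, z in cm, then the turn, a rotation vector about the tool's x, y, z in rad. In form: [x, y, z, rx, ry, rz, x, y, z, rx, ry, rz, ...]. A call has 1 to 8 rows; each row shifts and turns the commanded pose from where the row before left it, along the tool's axes as they then stand; what a row does not reach is not made up. A row lasts 1/8 s, in which the tool goes at most 62.5 mm and 10.7 degrees, less where a joint would pass 70% of its speed; a pose out of reach is approached as far as the arm can. A call with a gripper value outside its range is refused whole. "hand" is the finger opening in cm, from 0 to 8.81, set as the call begins (left out, the last holds). The fingers move at their own pace and stop on an object; "grip_force" is the grip in N (left out, the last holds). Time passes only in rows, so rows that do not move let the fingers close. It gives the time, the measured TCP pose, the force and the opening at its end, in the units of the state.
- monitor.get_state(): the state, without advancing time (a new reading comes with each control period).
- snapshot(name): name is "scene" or "top" or "wrist"; returns a dict with "frame" (384x512x3 uint8, red, green, blue), "range_z" (384x512 float32, m along the optical axis (not along the pixel's ray), 0 where there is no reading), "fx", "fy", "cx", "cy" (pixels), "rvec" (rotation vector, rad) and "tvec" (3), from world to camera coordinates, as OpenCV has them; the wrist camera has in their place "hand_eye" (4x4, takes a point from camera to tool coordinates, whose origin is the TCP and whose axes are the flange's). Camera axes: x right, y down, z forward; pixel columns grow to the right and rows downward; lengths in m; the calibration is good to about 2 mm. A picture is of the moment at which its call begins: read the wrist's pose just before it.
- workorder.finish_job(): hands the job in, once; it reports no verdict.
Trained networks look in a picture, given as the dict that the camera call returned (one of the last four; its "shot" number tells which), for a name from the list of things; names that differ only in an ending like _2 or _b are one class to them, and where a whole thing is asked for, a point or a joint stands for the part that bears it (a point fixed in the world has none). Each returns a list of dicts, best first, with "p" (0 to 1); they miss things now and then, are a little off and sometimes report something else, mostly with a low value. They report only what shows in the picture. A call takes as long as a camera call. They do not tell look-alikes from the thing itself.
- finder.masks_of(picture, thing): "pixels" (384x512 bool, what is visible of it) and "extent" ([left, top, right, bottom] in pixels, round what is visible of it).
The state is a dict: "clock": time; "q": joint angles; "qd": joint speeds; "joint_torque": joint torques, N m; "tool_pos": TCP position; "eef_rot": TCP orientation; "contact_force": force on the tool from outside, world axes, zero at the start; "moment": the same for the moment, N m; "opening": opening from 0.0 (shut) to 1.0 (fully open).
Only numpy, scipy, OpenCV 4.12 (cv2) and the standard library are available. Lean on these libraries where they do the work, as an engineer would, in place of code of your own. Each camera call takes 0.05 s, during which the arm holds its last target. There are 200 camera calls.

TASK

Close the round port on the lying nest box with the black bayonet cover from the bench: find where its three lugs drop into the slots of the grey collar, push it down against the sprung plate, twist it clockwise (seen from above) to the stop, let it rise into its locked seat, and let go. Leave the board, the cup, the screwdriver and the brush where they are.

Things in the scene. Friction and masses are not known exactly. Their poses are not given: they have to be found in the camera images.
- nest_box: Plywood nest box lying on its back, fixed to the bench: 280 mm long (its x), 170 wide, 110 high. Origin: centre of its underside. The grey bayonet collar stands on the middle of its upper face.
- port (a point): Centre of the mouth of the grey collar, level with its top rim, 152 mm above the bench; axes as the nest box. Collar: fixed, 112 mm across, 42 mm high, round hole of 70 mm, with three slots 120 degrees apart, 29 degrees wide, that widen it to 94 mm. The slots show from above, but no reading gives their angle: one slot's middle lies within 26 degrees either way of the box's +x.
- track (a point): On the port's axis, 10 mm below the rim, under the roof of the tracks. From each slot a track runs clockwise (seen from above); turned from mid-slot, the cover meets a firm stop after 45 degrees. The other way is blocked. The roof is 10 mm thick for 13 degrees past the slot's edge, then 5 mm thick up to the stop: there the lugs rise 5 mm into their locking seat.
- seal_plate (a joint): How far (m) the sprung aluminium plate, 62 mm across, in the collar's hole is pushed down: 0 is free, 12 mm below the rim; 0.020 is the bottom. It pushes the cover up with 3 N at first, plus 0.5 N per mm.
- cover_mid (a point): Middle of the loose black plastic cover (about 0.2 kg, upright on the bench), on its axis, 36 mm above its underside; total height 72 mm. z up, x along its grip bar. Height of this point above port: 28 mm with the lugs resting on the rim; 22 to 24 dropped into the slots, resting on the plate; 10 or less to turn under the roof; 4 at the bottom; 15 locked.
- cover_grip (a point): Middle of the cover's grip bar, 53 mm above the underside, axes as cover_mid: bar 62 mm long (x), 16 mm wide (y), 38 mm high, standing on the flat top of the cover's round drum (66 mm diameter, 34 mm high, lower edge chamfered 3 mm).
- cover_lugs (a point): On the cover's axis, 12 mm above its underside, level with the middle of its three lugs. They stick out of the drum to 88 mm across, 8 to 16 mm above the underside, each 20 degrees wide; one points along +x, in line with the bar, the others 120 degrees to either side.
- pine_board: Bystander: loose pine board, 120 x 200 x 18 mm, lying flat; origin at the centre of its underside.
- cup: Bystander: loose white plastic cup, 72 mm across, 100 mm high; origin at the centre of its underside.
- screwdriver: Bystander: loose screwdriver with green handle, 190 mm long along its x, lying; origin under its middle.
- brush: Bystander: loose paint brush, 200 mm long along its x, lying; origin under its middle.
Things that resemble listed ones, but are neither listed nor needed, are in the scene too. Of the things that look like the part that bears cover_mid, the smallest one is meant.

How it is judged:
On the way, in this order (a step that is already met when the one before it is completed fails the run):
1. the cover's drum stands in the collar's hole (horizontal distance between cover_mid and port below 0.006 m and z of cover_mid in the frame of port below 0.032 m and angle between cover_mid's own z axis and vertical below 0.15 rad), for 0.05 s.
2. its lugs are pushed down through the slots, below the roof of the tracks (horizontal distance between cover_mid and port below 0.006 m and z of cover_mid in the frame of port below 0.0115 m), for 0.05 s.
At the end, for the whole second after the job is handed in: The cover is locked in the collar: its middle is within 5 mm of the port's axis, 12.5 to 17.5 mm above the rim (lugs risen into the locking seat, nominally 15 mm) and tilted less than 3.4 degrees (horizontal distance between cover_mid and port below 0.005 m and z of cover_mid in the frame of port between 0.0125 and 0.0175 m and angle between cover_mid's own z axis and vertical below 0.06 rad); the robot touches nothing.
It fails at once if a bystander (board, cup, screwdriver or brush) is moved more than 30 mm (distance of any of pine_board, cup, screwdriver, brush from where it was at the start of the episode above 0.03 m).
It also fails if it takes over 58 s, if anything falls off the work surface, if the arm or the gripper's body presses on something with over 40 N, if the wrist force passes 120 N, or if a joint passes its speed limit or range.

## Working session

There is one attempt and no reset: what is moved stays moved. The work goes in short steps, Python scripts to look and compute and a tool call to move; the robot and the scene stay as the last step left them, time stands still between calls to the robot, and variables do not carry over. Pictures are saved under pics/ and viewed, about 8 in all and at most 12, crops included, and the job is handed in when it is done.

Besides the shell and the picture viewer there is one more tool, called after ">>>" by a JSON object that holds its "name" and its "arguments", one argument or row to a line. carry_out: Moves the arm, as the interface text tells. Its arguments: {"type":"object","properties":{"motion":{"type":"array"},"hand":{"type":"number"},"grip_force":{"type":"number"}},"required":["motion"]}

```bash
mkdir -p pics
cat > h.py <<'E'
import numpy as np, cv2
from scipy.spatial.transform import Rotation as R
from plant import monitor, snapshot, workorder, finder
def cam2world(p, st=None):
    if "hand_eye" in p:
        T=np.eye(4);T[:3,:3]=R.from_quat(st["eef_rot"]).as_matrix();T[:3,3]=st["tool_pos"]
        return T@np.array(p["hand_eye"])
    T=np.eye(4);M=cv2.Rodrigues(np.array(p["rvec"],float))[0];T[:3,:3]=M.T;T[:3,3]=-M.T@np.array(p["tvec"]).ravel();return T
def cloud(p,st=None):
    z=p["range_z"];v,u=np.mgrid[:384,:512]
    P=np.stack([(u-p["cx"])/p["fx"]*z,(v-p["cy"])/p["fy"]*z,z],-1)
    T=cam2world(p,st);W=P@T[:3,:3].T+T[:3,3];W[z==0]=np.nan;return W
def save(p,n,crop=None,s=1):
    im=p["frame"][:,:,::-1]
    if crop: im=im[crop[1]:crop[3],crop[0]:crop[2]]
    cv2.imwrite("pics/"+n,cv2.resize(im,None,fx=s,fy=s,interpolation=cv2.INTER_CUBIC))
E
python3 - <<'E'
from h import *
st=monitor.get_state();print(st)
s=snapshot("scene");t=snapshot("top")
im=np.vstack([s["frame"],t["frame"]])[:,:,::-1]
cv2.imwrite("pics/a.png",cv2.resize(np.hstack([s["frame"],t["frame"]])[:,:,::-1],(800,300)))
save(t,"top.png",s=1.5)
for n,p in(("scene",s),("top",t)):
    W=cloud(p)
    for th in("cover_mid","nest_box","pine_board","cup","screwdriver","brush"):
        for m in finder.masks_of(p,th):
            w=W[m["pixels"]];print(n,th,round(m["p"],2),m["extent"],np.round(np.nanmedian(w,0),3),np.round(np.nanmin(w,0),3),np.round(np.nanmax(w,0),3))
E
```

```text
{'clock': 0.0, 'q': array([ 1.35178853,  0.68996468, -0.19451811,  1.566364  ,  0.15725782,
        0.90249719, -0.21515289]), 'qd': array([ 1.03922904e-03, -1.36713863e-03,  8.61362829e-04,  2.47220612e-03,
       -8.81921718e-04,  4.34776157e-05,  4.56293961e-04]), 'joint_torque': array([-4.48453477e-05, -5.27562010e+01, -1.26694847e+00, -1.53429991e+01,
       -5.26984571e-02,  6.67474349e-03,  1.88295526e-04]), 'tool_pos': array([ 0.15616505, -0.60463105,  0.30191675]), 'eef_rot': array([ 9.92020543e-01,  1.26072956e-01, -1.66636025e-04, -9.07894129e-04]), 'contact_force': array([ 0.5184086 , -0.0609941 , -0.35903514]), 'moment': array([0.04799855, 0.01996526, 0.03346817]), 'opening': 1.0002785343732394}
scene cover_mid 0.9 [176.3, 250.1, 206.1, 288.6] [ 0.588 -0.26   0.035] [ 0.494 -0.291 -0.002] [ 0.608 -0.2    0.076]
scene cover_mid 0.81 [94.9, 235.8, 148.2, 286.9] [ 0.449 -0.376  0.05 ] [ 0.299 -0.438 -0.003] [ 0.54  -0.298  0.105]
scene cover_mid 0.61 [82.5, 281.8, 135.8, 350.2] [ 0.592 -0.467  0.049] [ 0.483 -0.509 -0.001] [ 0.63  -0.404  0.106]
scene nest_box 0.69 [230.6, 
[... 853 characters left out ...]
076 0.103] [0.583 0.134 0.146]
top nest_box 0.97 [184.5, 143.2, 249.5, 243.2] [0.53  0.095 0.108] [ 0.368 -0.008 -0.01 ] [0.72  0.218 0.118]
top pine_board 0.67 [309.5, 121.8, 367.2, 155.6] [ 0.734 -0.339  0.017] [ 0.674 -0.448 -0.008] [ 0.8   -0.239  0.029]
top cup 0.89 [274.9, 125.0, 297.2, 150.0] [ 0.739 -0.15   0.046] [ 0.691 -0.192 -0.006] [ 0.76  -0.113  0.104]
top cup 0.35 [120.5, 183.6, 132.0, 240.5] [0.5   0.442 0.016] [ 0.381  0.419 -0.005] [0.577 0.474 0.025]
top screwdriver 0.55 [311.1, 218.9, 318.1, 268.8] [ 0.387 -0.237  0.022] [ 0.265 -0.26  -0.002] [ 0.432 -0.214  0.032]
top brush 0.94 [119.0, 185.5, 132.7, 243.7] [0.496 0.441 0.016] [ 0.377  0.419 -0.009] [0.575 0.474 0.025]
```

View pics/top.png

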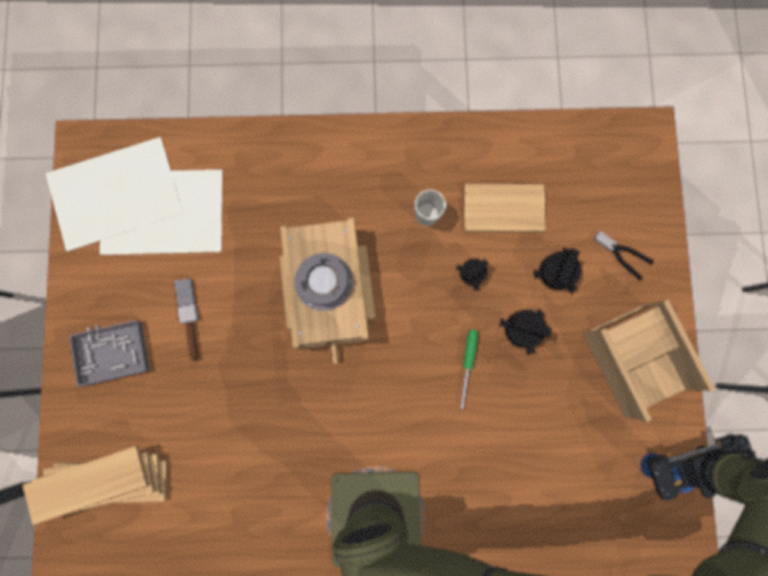

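View pics/a.png

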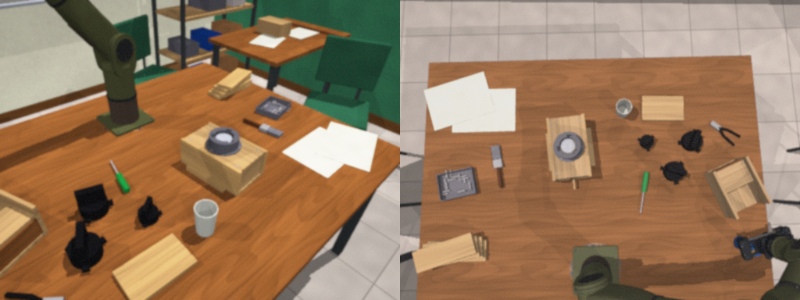

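Three black covers show in the full-resolution top picture: (370,180), (350,221) and (315,184). The first two stand about 105 mm high. The one at (315,184) is about 75 mm high and the smallest, so it fits the 72 mm description. I'll go above it and confirm in a close crop.

>>> {"name": "carry_out", "arguments": {
  "motion": [5.5,-2.6,0,0,0,0,5.5,-2.6,0,0,0,0,5.5,-2.6,0,0,0,0,5.5,-2.6,0,0,0,0,5.5,-2.6,0,0,0,0,5.5,-2.6,0,0,0,0,5.5,-2.6,0,0,0,0,5.5,-2.6,0,0,0,0],
  "hand": 8.8
}}

```text
clock: 1.7
tool_pos: [0.5318, -0.2924, 0.3029]
eef_rot: [0.992, 0.126, 0.0, 0.0]
contact_force: [0.4, -1.6, 1.3]
opening: 0.996
```

>>> {"name": "carry_out", "arguments": {
  "motion": [2,-1,0,0,0,0,0,0,0,0,0,0]
}}

```text
clock: 1.95
tool_pos: [0.5481, -0.2777, 0.3026]
eef_rot: [0.992, 0.128, 0.0, -0.0]
contact_force: [-0.2, -0.2, -1.0]
opening: 1.001
```

Run:
```python
from h import *
st=monitor.get_state();p=snapshot("wrist");print(st["tool_pos"],st["eef_rot"],st["q"],np.round(p["hand_eye"],3))
save(p,"w1.png",s=1.5)
W=cloud(p,st)
for m in finder.masks_of(p,"cover_mid"):
    w=W[m["pixels"]];w=w[~np.isnan(w[:,0])];top=w[(w[:,2]>.058)&(w[:,2]<.08)]
    print(m["p"],m["extent"],np.nanmax(w[:,2]),len(top))
    if len(top)>20:
        print(cv2.minAreaRect((top[:,:2]*1000).astype(np.float32)),top[:,2].mean())
    for lo,hi in((.012,.019),(.030,.038)):
        s=w[(w[:,2]>lo)&(w[:,2]<hi)]; print(lo,len(s), s.mean(0),s.min(0),s.max(0))
```

```text
[ 0.54806389 -0.27769293  0.30258612] [ 9.91825730e-01  1.27599710e-01  1.13188556e-04 -1.51347636e-04] [ 0.47350327  0.67235582 -0.1410739   1.60104538  0.1137445   0.87618376
 -1.02503748] [[-0.    -0.959 -0.283  0.073]
 [ 1.    -0.    -0.    -0.002]
 [ 0.    -0.283  0.959 -0.082]
 [ 0.     0.     0.     1.   ]]
0.95 [360.7, 139.8, 497.9, 247.0] 0.103845373918736 1060
((574.76318359375, -451.6536865234375), (4.12823486328125, 86.29283905029297), 65.93426513671875) 0.06938845194088039
0.012 207 [ 0.58772833 -0.42993734  0.01557139] [ 0.53386288 -0.47826248  0.01201542] [ 0.62963889 -0.4001001   0.01898004]
0.03 233 [ 0.57992089 -0.42415889  0.03394219] [ 0.53197962 -0.45364996  0.030005  ] [ 0.61633066 -0.41491837  0.03797391]
0.9 [211.0, 109.5, 279.7, 177.6] 0.07404979302650228 1084
((573.6948852539062, -252.1148223876953), (16.185338973999023, 61.8648681640625), 38.850730895996094) 0.07132811818933803
0.012 299 [ 0.57969983 -0.25178342  0.01587039] [ 0.53031056 -0.28885905  0.01212534] [ 0.60639384 -0.20990088  0.01798564]
0.03 1780 [ 0.57588443 -0.25109961  0.03398036] [ 0.54115906 -0.28483791  0.03151995] [ 0.60654925 -0.21965205  0.03785853]
0.61 [256.2, 231.2, 348.6, 334.5] 0.3204012106499934 536
((443.9621887207031, -363.36822509765625), (77.41473388671875, 20.928129196166992), 88.68132019042969) 0.06876003809079058
0.012 197 [ 0.46571879 -0.35214895  0.01555477] [ 0.42302133 -0.40615356  0.01202228] [ 0.47892369 -0.30794361  0.01898068]
0.03 204 [ 0.46314435 -0.34834656  0.03405919] [ 0.41767763 -0.40083139  0.03000998] [ 0.4780375  -0.32247703  0.03796429]
```

View pics/w1.png

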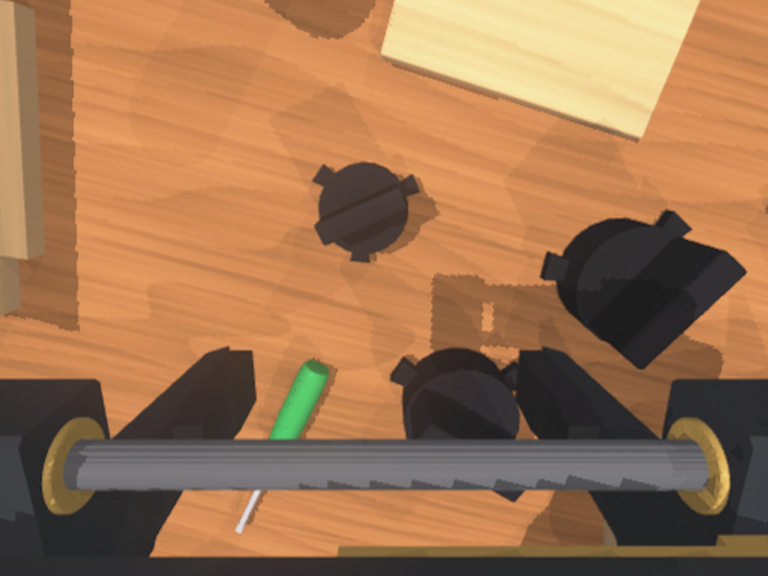

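The wrist picture shows the small cover at about (365,208) in the enlarged view. Its bar measures 16 x 62 mm and its top is at 71 mm, so it's the one meant. The lug in line with the bar is at the upper right (415,183), so the cover's +x is at about -51° in world. Next I'll align with it and descend.

>>> {"name": "carry_out", "arguments": {
  "motion": [3.13,-1.83,0,0,0,0,0,0,0,0,0,0.164,0,0,0,0,0,0.164,0,0,0,0,0,0.164,0,0,0,0,0,0.164,0,0,0,0,0,0.164,0,0,0,0,0,0.164,0,0,0,0,0,0.164]
}}

```text
clock: 3.05
tool_pos: [0.5708, -0.2565, 0.303]
eef_rot: [0.899, -0.437, -0.0, 0.001]
contact_force: [-0.0, -0.2, 0.6]
opening: 0.998
```

>>> {"name": "carry_out", "arguments": {
  "motion": [0,0,4,0,0,0,0,0,4,0,0,0,0,0,2,0,0,0,0,0,0,0,0,0]
}}

```text
clock: 3.55
tool_pos: [0.5703, -0.2556, 0.2015]
eef_rot: [0.901, -0.435, -0.002, 0.001]
contact_force: [0.2, -0.1, 0.6]
opening: 0.999
```

```bash
cat > bar.py <<'E'
from h import *
st=monitor.get_state();p=snapshot("wrist");W=cloud(p,st)
Rm=R.from_quat(st["eef_rot"]).as_matrix()
print(st["tool_pos"],"yaw",np.degrees(np.arctan2(Rm[1,0],Rm[0,0])),"z",Rm[:,2],"q",np.round(st["q"],2))
w=W.reshape(-1,3);s=w[(w[:,2]>.064)&(w[:,2]<.078)&(np.hypot(w[:,0]-.574,w[:,1]+.252)<.05)]
r=cv2.minAreaRect((s[:,:2]*1000).astype(np.float32));print(r,len(s),s[:,2].mean())
d=np.array([r[0][0]/1000-st["tool_pos"][0],r[0][1]/1000-st["tool_pos"][1],0]);print("tool shift cm",Rm.T@d*100)
E
python3 bar.py
```

```text
[ 0.57034111 -0.25564006  0.20151263] yaw -51.517744028980445 z [-4.16992040e-03  1.03358676e-04 -9.99991301e-01] q [ 0.26  0.82  0.17  1.66 -0.19  0.68 -1.95]
((574.2369995117188, -252.87039184570312), (15.5443115234375, 61.31341552734375), 38.66114044189453) 1895 0.07172099678743511
tool shift cm [ 0.02562023 -0.47731661 -0.00159593]
```

>>> {"name": "carry_out", "arguments": {
  "motion": [0,-0.48,0,0,0,0,0,0,4,0,0,0,0,0,4,0,0,0,0,0,2,0,0,0,0,0,0,0,0,0,0,0,0,0,0,0]
}}

```text
clock: 4.35
tool_pos: [0.5777, -0.2511, 0.1043]
eef_rot: [0.901, -0.433, 0.001, 0.0]
contact_force: [0.3, -0.4, 0.5]
opening: 0.997
```

>>> {"name": "carry_out", "arguments": {
  "motion": [0,0,0,0,0,0,0,0,0,0,0,0,0,0,0,0,0,0,0,0,0,0,0,0],
  "hand": 0.5,
  "grip_force": 35
}}

```text
clock: 4.85
tool_pos: [0.5767, -0.2505, 0.1029]
eef_rot: [0.901, -0.433, 0.0, 0.0]
contact_force: [0.5, 0.3, -0.2]
opening: 0.571
```

>>> {"name": "carry_out", "arguments": {
  "motion": [0,0,0,0,0,0,0,0,0,0,0,0,0,0,0,0,0,0,0,0,0,0,0,0]
}}

```text
clock: 5.35
tool_pos: [0.5763, -0.2508, 0.1026]
eef_rot: [0.901, -0.433, -0.0, 0.0]
contact_force: [-0.5, -1.2, -0.2]
opening: 0.175
```

>>> {"name": "carry_out", "arguments": {
  "motion": [0,0,-5.75,0,0,0,0,0,-5.75,0,0,-0.17,0,0,-5.75,0,0,-0.17,0,0,-5.75,0,0,-0.17,0,0,0,0,0,-0.17,0,0,0,0,0,-0.17,0,0,0,0,0,-0.17,0,0,0,0,0,-0.17]
}}

```text
clock: 6.35
tool_pos: [0.5762, -0.2502, 0.3322]
eef_rot: [0.989, 0.15, -0.001, -0.0]
contact_force: [0.3, 0.5, -2.8]
opening: 0.18
```

>>> {"name": "carry_out", "arguments": {
  "motion": [0,0,0,0,0,-0.17,2.97,-4.49,0,0,0,0,2.97,-4.49,0,0,0,0,2.97,-4.49,0,0,0,0,2.97,-4.49,0,0,0,0,2.97,-4.49,0,0,0,0,0,0,0,0,0,-0.17,0,0,0,0,0,-0.17]
}}

```text
clock: 7.35
tool_pos: [0.6083, 0.0181, 0.3322]
eef_rot: [0.919, 0.395, -0.001, -0.0]
contact_force: [0.2, -0.2, -2.1]
opening: 0.179
```

>>> {"name": "carry_out", "arguments": {
  "motion": [0,0,0,0,0,-0.17,0,0,0,0,0,-0.17,0,0,0,0,0,-0.17,0,0,0,0,0,-0.17,0,0,0,0,0,-0.17,0,0,0,0,0,-0.17,0,0,0,0,0,-0.17,0,0,0,0,0,0]
}}

```text
clock: 8.35
tool_pos: [0.6084, 0.0165, 0.3321]
eef_rot: [0.543, 0.84, -0.0, -0.001]
contact_force: [0.2, 0.2, -2.2]
opening: 0.177
```

```bash
cat > port.py <<'E'
from h import *
import sys
st=monitor.get_state();p=snapshot("wrist");W=cloud(p,st)
Rm=R.from_quat(st["eef_rot"]).as_matrix()
print(st["tool_pos"],"yaw",np.degrees(np.arctan2(Rm[1,0],Rm[0,0])),"q",np.round(st["q"],2),st["opening"])
save(p,sys.argv[1],s=1.5)
np.savez("w.npz",W=W,f=p["frame"],pos=st["tool_pos"],R=Rm)
print(np.nanmin(W.reshape(-1,3),0),np.nanmax(W.reshape(-1,3),0))
w=W.reshape(-1,3);s=w[(np.abs(w[:,2]-.152)<.006)&(np.hypot(w[:,0]-.548,w[:,1]-.104)<.075)]
c=cv2.minEnclosingCircle((s[:,:2]*1000).astype(np.float32));print(c,s[:,2].mean(),len(s))
E
python3 port.py w2.png
```

```text
[0.60842702 0.0164551  0.33206465] yaw 114.17892165760493 q [ 0.24  0.69 -0.62  1.57  0.44  1.03 -0.08] 0.17713039265814284
[ 0.26381913 -0.65274466 -0.75948315] [1.94155701 0.30297036 0.36944557]
((546.6002807617188, 107.20404815673828), 56.053932189941406) 0.15185634327236927 7988
```

View pics/w2.png

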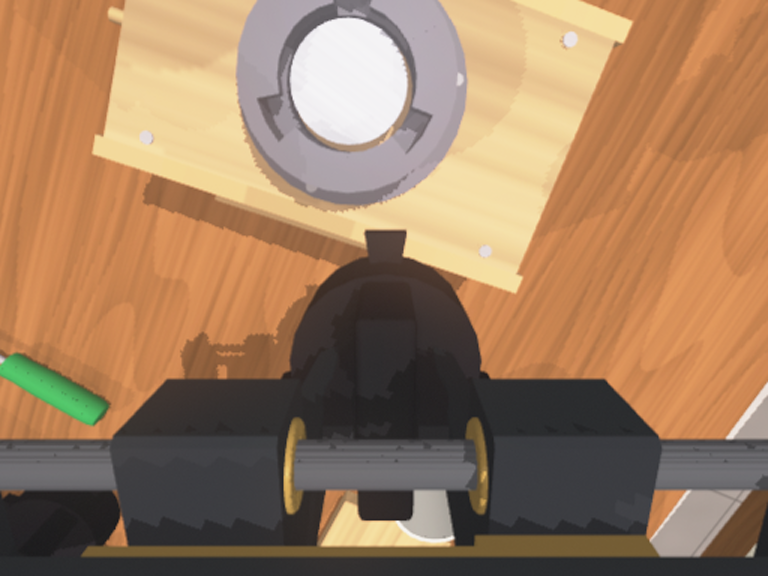

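```bash
cat > slots.py <<'E'
import numpy as np
from scipy.optimize import least_squares
d=np.load("w.npz");W=d["W"].reshape(-1,3);R=d["R"];pos=d["pos"]
s=W[(np.abs(W[:,2]-.152)<.004)&(np.hypot(W[:,0]-.5466,W[:,1]-.1072)<.07)]
c=np.array([.5466,.1072])
for _ in range(4):
    v=s[:,:2]-c;a=np.degrees(np.arctan2(v[:,1],v[:,0]));r=np.hypot(*v.T)
    pts=[]
    for b in range(-180,180,3):
        k=(a>=b)&(a<b+3)
        if k.sum()>15: pts.append(s[k][np.argmax(r[k]),:2])
    pts=np.array(pts);f=least_squares(lambda q:np.hypot(*(pts-q[:2]).T)-q[2],[*c,.056],loss="soft_l1",f_scale=.0005);c=f.x[:2]
print("port",f.x,len(pts))
v=s[:,:2]-c;a=np.degrees(np.arctan2(v[:,1],v[:,0]));r=np.hypot(*v.T)
w=W[np.hypot(W[:,0]-c[0],W[:,1]-c[1])<.046];vw=w[:,:2]-c
k=(w[:,2]<.146)&(np.hypot(*vw.T)>.0375);aw=np.degrees(np.arctan2(vw[:,1],vw[:,0]))
rim=(r>.0375)&(r<.0455)
h1=np.histogram(a[rim],np.arange(-180,181,3))[0]
print("rim counts/3deg",[(int(b),int(n)) for b,n in zip(range(-180,180,3),h1) if n<12])
# template fit of slot phase
best=max((np.sum(np.where(np.abs((a[rim]-t+60)%120-60)<14.5,-1,0.)),t) for t in np.arange(0,120,.5));print("slot phase (mod120)",best)
T=(W-pos)@R
l=T[(T[:,2]>.0825)&(T[:,2]<.0965)&(T[:,0]>.036)&(T[:,0]<.05)&(abs(T[:,1])<.03)]
print("lug tool-frame",len(l),l.min(0),l.max(0),l.mean(0))
dr=T[(T[:,2]>.060)&(T[:,2]<.072)&(np.hypot(T[:,0],T[:,1])<.045)]
print("drum top",len(dr),dr.min(0),dr.max(0))
g=R.T@np.array([c[0]-pos[0],c[1]-pos[1],0]);print("tool shift cm to port",g*100)
E
python3 slots.py
```

```text
port [0.54692082 0.10647999 0.05524267] 107
rim counts/3deg [(-144, 0), (-141, 0), (-138, 0), (-135, 0), (-132, 0), (-129, 0), (-126, 0), (-123, 0), (-120, 0), (-24, 0), (-21, 0), (-18, 0), (-15, 0), (-12, 0), (-9, 0), (-6, 0), (-3, 0), (0, 0), (90, 7), (93, 4), (96, 0), (99, 0), (102, 0), (105, 0), (108, 0), (111, 0), (114, 0), (117, 0), (120, 0), (123, 0), (126, 0), (129, 1), (132, 4), (135, 8)]
slot phase (mod120) (np.float64(-10.0), np.float64(109.5))
lug tool-frame 512 [ 0.03607448 -0.00674955  0.08482178] [0.04617874 0.00806651 0.09335576] [0.04171544 0.00056454 0.08704507]
drum top 3987 [-0.026459   -0.03218998  0.06000869] [0.03567054 0.03338721 0.0719862 ]
tool shift cm to port [ 1.07319228e+01 -1.92371384e+00  9.93768548e-03]
```

Slots were measured at -10.5°, 109.5° and -130.5°. The port is at (0.547, 0.1065). The held cover's axis is at tool (+2, +0.6) mm, with its lug along the tool's x. Next I move over the port, turn to 109.5° and come down to just above the rim.

>>> {"name": "carry_out", "arguments": {
  "motion": [5.3,-0.99,0,0,0,0,5.3,-0.99,0,0,0,0,0,0,0,0,0,0.082,0,0,3.5,0,0,0,0,0,3.5,0,0,0,0,0,0,0,0,0,0,0,0,0,0,0]
}}

```text
clock: 9.28
tool_pos: [0.5477, 0.1057, 0.2638]
eef_rot: [0.577, 0.817, 0.001, 0.001]
contact_force: [0.4, -0.7, -1.1]
opening: 0.173
```

Run:
```python
from h import *
st=monitor.get_state();Rm=R.from_quat(st["eef_rot"]).as_matrix()
print(st["tool_pos"],np.degrees(np.arctan2(Rm[1,0],Rm[0,0])),Rm[:,2],st["q"])
c=np.array([.547,.1067,0]);print("cover should be at tool(cm)",(Rm.T@(c-st["tool_pos"]*[1,1,0]))*100)
p=snapshot("wrist");save(p,"w3.png",s=1.5)
```

```text
[0.54774995 0.10571833 0.26380862] 109.52860193666 [ 1.67726840e-03  6.30475923e-04 -9.99998395e-01] [ 0.05112865  0.69638837 -0.54982638  1.80231089  0.49577512  0.78198872
 -0.41329352]
cover should be at tool(cm) [ 1.17589445e-01 -3.78656677e-02 -6.38945073e-05]
```

View pics/w3.png

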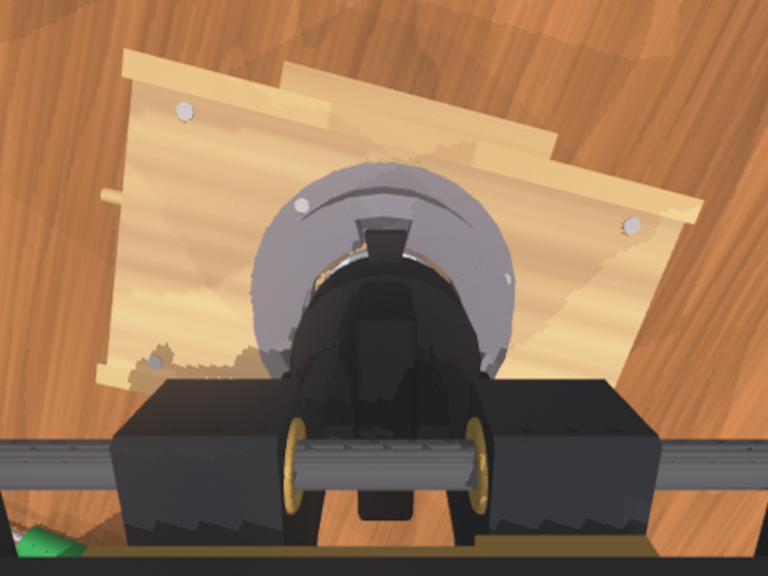

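The lug at (387,240) sits centred over the slot, which spans about x 357–412. I'll lower it in gently.

>>> {"name": "carry_out", "arguments": {
  "motion": [0,0,0.6,0,0,0,0,0,0.6,0,0,0,0,0,0.5,0,0,0,0,0,0,0,0,0]
}}

```text
clock: 9.82
tool_pos: [0.5469, 0.1051, 0.2452]
eef_rot: [0.576, 0.817, -0.0, -0.0]
contact_force: [0.2, -0.2, -2.8]
opening: 0.179
```

>>> {"name": "carry_out", "arguments": {
  "motion": [0,0,0.4,0,0,0,0,0,0.2,0,0,0,0,0,0,0,0,0,0,0,0,0,0,0]
}}

```text
clock: 10.32
tool_pos: [0.5474, 0.1054, 0.2401]
eef_rot: [0.576, 0.817, 0.0, 0.0]
contact_force: [-0.6, -0.1, 2.1]
opening: 0.18
```

The lugs have dropped into the slots and the cover is resting on the plate. Now I push down.

>>> {"name": "carry_out", "arguments": {
  "motion": [0,0,0.5,0,0,0,0,0,0.5,0,0,0,0,0,0.5,0,0,0,0,0,0,0,0,0,0,0,0,0,0,0]
}}

```text
clock: 10.95
tool_pos: [0.5474, 0.1055, 0.2252]
eef_rot: [0.576, 0.817, 0.0, 0.0]
contact_force: [-1.7, -1.1, 9.0]
opening: 0.178
```

>>> {"name": "carry_out", "arguments": {
  "motion": [0,0,0,0,0,0.1,0,0,0,0,0,0.1,0,0,0,0,0,0.1,0,0,0,0,0,0.1,0,0,0,0,0,0.1,0,0,0,0,0,0.1,0,0,0,0,0,0.1,0,0,0,0,0,0]
}}

```text
clock: 11.95
tool_pos: [0.5479, 0.1056, 0.2255]
eef_rot: [0.822, 0.57, 0.001, 0.001]
contact_force: [-0.7, 0.9, 9.1]
opening: 0.179
```

>>> {"name": "carry_out", "arguments": {
  "motion": [0,0,0,0,0,0.05,0,0,0,0,0,0.05,0,0,0,0,0,0.04,0,0,0,0,0,0]
}}

```text
clock: 12.45
tool_pos: [0.5479, 0.1052, 0.2255]
eef_rot: [0.859, 0.512, 0.001, 0.001]
contact_force: [-0.5, -1.3, 10.0]
opening: 0.187
```

```bash
cat > s.py <<'E'
from h import *
st=monitor.get_state();Rm=R.from_quat(st["eef_rot"]).as_matrix()
print(st["tool_pos"],np.degrees(np.arctan2(Rm[1,0],Rm[0,0])),Rm[:,2],st["contact_force"],st["moment"],st["opening"])
E
python3 s.py
```

```text
[0.54785191 0.10523634 0.22545837] 61.638139466028896 [ 2.52692323e-03 -8.60358851e-04 -9.99996437e-01] [-0.50404517 -1.34717906 10.03889034] [-0.3331297  -0.02084038  0.77983615] 0.1867776338189697
```

Turned 48° in all, with 0.78 N m against the stop. I'll ease the twist slightly and let it rise.

>>> {"name": "carry_out", "arguments": {
  "motion": [0,0,0,0,0,-0.04,0,0,-0.3,0,0,0,0,0,-0.3,0,0,0,0,0,-0.2,0,0,0,0,0,0,0,0,0]
}}

```text
clock: 13.08
tool_pos: [0.5476, 0.105, 0.233]
eef_rot: [0.849, 0.528, 0.0, 0.0]
contact_force: [1.2, -1.3, 6.6]
opening: 0.176
```

```bash
python3 s.py
```

```text
[0.54757864 0.10503319 0.23301652] 63.73584710249458 [ 1.11419537e-03 -2.10620725e-04 -9.99999357e-01] [ 1.22605145 -1.3247815   6.60696742] [-0.33576177 -0.26474096  0.19091461] 0.1761639071161176
```

>>> {"name": "carry_out", "arguments": {
  "motion": [0,0,-0.2,0,0,0,0,0,-0.1,0,0,0,0,0,0,0,0,0]
}}

```text
clock: 13.45
tool_pos: [0.5476, 0.105, 0.2337]
eef_rot: [0.849, 0.528, -0.0, -0.0]
contact_force: [6.8, 0.1, -13.2]
opening: 0.175
```

The roof holds it: pulling up gives -13 N at 0.2337, and the predicted locked height was 0.2336. I'll release and withdraw.

>>> {"name": "carry_out", "arguments": {
  "motion": [0,0,0.2,0,0,0,0,0,0,0,0,0]
}}

```text
clock: 13.7
tool_pos: [0.5475, 0.105, 0.2336]
eef_rot: [0.849, 0.528, 0.0, 0.0]
contact_force: [2.8, -1.1, -1.7]
opening: 0.179
```

>>> {"name": "carry_out", "arguments": {
  "motion": [0,0,0,0,0,0,0,0,0,0,0,0,0,0,0,0,0,0,0,0,0,0,0,0],
  "hand": 6
}}

```text
clock: 14.2
tool_pos: [0.5469, 0.1053, 0.2337]
eef_rot: [0.849, 0.528, -0.0, -0.0]
contact_force: [-0.4, 0.4, -0.4]
opening: 0.61
```

>>> {"name": "carry_out", "arguments": {
  "motion": [0,0,-2,0,0,0,0,0,-4,0,0,0,0,0,-5,0,0,0,-5,0,0,0,0,0,-5,0,0,0,0,0,0,0,0,0,0,0,0,0,0,0,0,0]
}}

```text
clock: 15.08
tool_pos: [0.5031, 0.0161, 0.3439]
eef_rot: [0.849, 0.528, 0.0, -0.0]
contact_force: [-0.2, 0.3, -0.0]
opening: 0.679
```

```bash
python3 s.py
python3 - <<'E'
from h import *
st=monitor.get_state();p=snapshot("wrist");save(p,"w4.png",s=1.5);W=cloud(p,st);w=W.reshape(-1,3)
n=np.hypot(w[:,0]-.547,w[:,1]-.1065)<.06
b=w[n&(w[:,2]>.195)&(w[:,2]<.215)];print("bar",cv2.minAreaRect((b[:,:2]*1000).astype(np.float32)),np.median(b[:,2])-.152-.036)
A=np.c_[b[:,:2]-b[:,:2].mean(0),np.ones(len(b))];print("slopes",np.linalg.lstsq(A,b[:,2],rcond=None)[0])
rim=w[n&(abs(w[:,2]-.152)<.005)];print("rim",cv2.minEnclosingCircle((rim[:,:2]*1000).astype(np.float32)),np.median(rim[:,2]))
E
```

```text
[0.50314379 0.01612324 0.34392148] 63.76764100617886 [ 7.11068560e-04  7.49236618e-04 -9.99999467e-01] [-0.15893812  0.25789619 -0.01316056] [-0.02054259 -0.06189231 -0.02615392] 0.6790408557003891
bar ((547.710205078125, 107.6104736328125), (61.433719635009766, 15.743734359741211), 64.3843994140625) 0.014888216634676744
slopes [-2.01049998e-04  1.35438281e-03  2.02837705e-01]
rim ((546.9219360351562, 107.33735656738281), 56.09413146972656) 0.1519248383816897
```

View pics/w4.png

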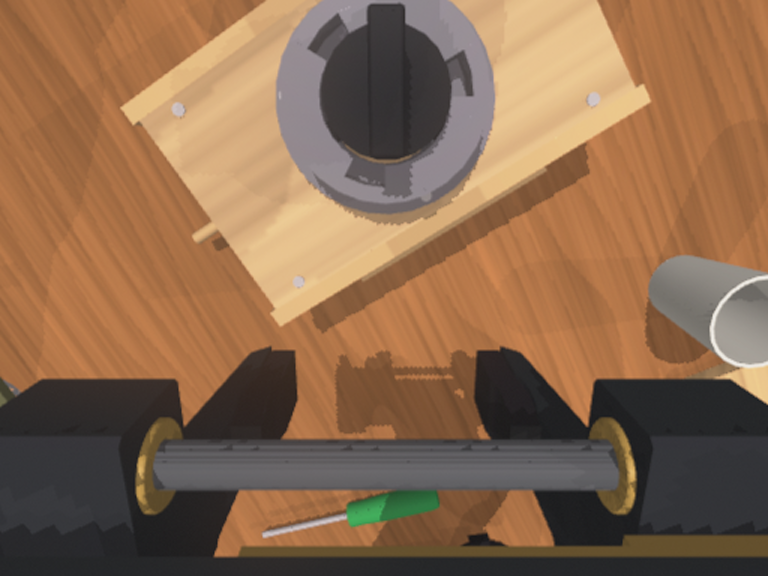

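The cover is at (387,85) in the collar with its lugs under the roof. It sits 14.9 mm above the rim, about 0.8 mm off the axis and level. I'm handing the job in.

```bash
python3 -c "
from plant import workorder;print(workorder.finish_job())"
```

```text
the job is handed in; nothing more can be done
None
```

The cover is locked in the grey collar and the job is handed in; `finish_job` gives no verdict.

- **Cover:** I took the smallest of the three black covers and matched its lugs to the slots, measured at -10.5°, 109.5° and -130.5°. I pushed it to about 6.6 mm above the rim and twisted it clockwise about 48°, until the stop pushed back at 0.78 N m. I then eased the twist, let it rise and released it.
- **Lock check before release:** pulling up met 13 N of resistance at the predicted locked height.
- **Last look after release:** the cover's middle is 14.9 mm above the rim, about 0.8 mm off the axis, and tilted about 0.1°. The gripper is clear, with no contact force, and the clock read about 15 s.
- **Bystanders:** I did not measure their positions again. No contact showed in the force readings, and the gripper stayed clear of them by plan. The cup and screwdriver are standing or lying normally in the last picture.

No check failed. The only disagreement was up to 1 mm between two estimates of the port centre, within what the fit allows.

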